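Counter-hold the bolt behind the bracket while the nut runs on

ROBOT

A 7-joint arm with a two-finger parallel gripper is mounted at the origin on the work surface. World frame = base frame: x ahead of the robot, y to its left, z up, the work surface at z = 0. Lengths are in mm, angles in rad, forces in N, time in s.
With the tool pointing down it reaches from about 400 to 875 mm from the base axis. Payload 19.3 kg.
Tool frame: the origin (TCP) lies between the finger pads, 19 mm behind the fingertips; this is the grasp point; z points along the fingers, y is the line along which they close (so a half turn about z gives the same grasp; the last joint's range is limited). The gripper opens to 85 mm and grips with 20 to 120 N. Pads are 22 mm wide; open, the fingers measure 114 mm over their backs; the gripper's body (76 mm by 85 mm) begins 54 mm behind the grasp point. The pads swing forward as they close: fully open they stand 13 mm farther back than shut.
Start: joints at [-1.197, 0.521, -0.036, 1.599, 0.021, 1.021, -0.113], TCP at [268.376, 564.437, 249.991] pointing down, gripper open.
Joint ranges: [-2.91, 2.91], [-0.3, 2.13], [-1.5, 1.42], [0.17, 2.43], [-1.26, 4.41], [0.16, 1.93], [-2.52, 2.52]. Speed limits (rad/s): [1.89, 1.89, 2.39, 2.39, 3.01, 3.01, 3.01].

INTERFACE

Orientations are given as a rotation vector (axis times angle).
In Python, from plant import bot gives the robot as it stands.
- The arm moves only by the tool step_arm, never from a script. Its arguments are lists of equal length, an entry for each row: "travel": the shift along the tool's x, y, z in mm, a list of three; "dr": the turn, a rotation vector about the tool's x, y, z in degrees, a list of three; "grip": the finger opening in mm, from 0 to 85.4. In form: {"travel": [[dx, dy, dz], ...], "dr": [[ax, ay, az], ...], "grip": [grip, ...]}. A call has 1 to 12 rows; each row is the pose to reach, as a shift and turn from the pose commanded when the call began, along the tool's axes at that moment; what a row does not reach only later rows make up. A row lasts 1/8 s, in which the tool goes at most 62.5 mm and 10.7 degrees, less where a joint would pass 70% of its speed; a pose out of reach is approached as far as the arm can. A call with a gripper value outside its range is refused whole. The fingers move at their own pace and stop on an object; "grip_force" is the grip in N (left out, the last holds). Time passes only in rows, so rows that repeat a pose let the fingers close. It gives the time, the measured TCP pose, the force, the opening and the grip force at its end, in the units of the state.
- bot.read_state(): the state, without advancing time (a new reading comes with each control period).
- bot.grab_frame(name): name is "scene" or "top" or "wrist"; returns (picture, depth): 480x640x3 uint8, blue, green, red; 480x640 float32, mm along the optical axis (not along the pixel's ray), 0 where there is no reading.
- bot.get_calibration(name): a dict with "fov_y" (degrees; the focal length in pixels is half the picture's height over the tangent of half this angle, whatever the lens; pixels are square), "cx", "cy" (the principal point, pixels), "R" (3x3) and "t" (3): a world point X has camera coordinates R X + t. Camera axes: x right, y down, z forward; pixel columns grow to the right and rows downward; lengths in mm; the calibration is good to about 2 mm. A picture is of the moment at which its call begins: read the wrist's pose just before it. get_calibration takes no time and is no camera call; for the wrist camera it gives the pose at the moment of the call.
- bot.close_job(): hands the job in; it is judged then, once.
The state is a dict: "t": time; "q": joint angles; "qvel": joint speeds; "joint_torque": joint torques, N m; "eef_pos": TCP position; "tcp_rot": TCP orientation; "ft_force": force on the tool from outside, world axes, zero at the start; "ft_torque": the same for the moment, N m; "finger_gap": opening from 0.0 (shut) to 1.0 (fully open); "finger_force": force on a finger pad.
Only numpy, scipy, OpenCV 4.12 (cv2) and the standard library are available. Lean on these libraries where they do the work, as an engineer would, in place of code of your own. Each camera call takes 0.05 s, during which the arm holds its last target. There are 200 camera calls.

TASK

The nut runner on the bottle-guide fixture is running, but the bolt just spins round with its nut. Pull the clip-on white cover straight up off the gap behind the bracket and put it down in the empty metal tray, letting go of it there; then reach down through the gap, grip the hexagonal bolt head behind the bracket and hold it from turning until the runner has driven the nut a good quarter turn along the bolt. Finish still gripping the bolt head so that it stands still, and leave the bottles as they are.

Things in the scene. Friction and masses are not known exactly. Their poses are not given: they have to be found in the camera images.
- fixture: Fixed steel fixture, aluminium base plate 230 x 194 x 8 mm. Origin on the bench under the bracket's rear face, mid width; z up, x from the bracket back to the frame plate, roughly away from the robot (yaw within 0.4 rad), y along the bracket. Bracket: upright plate, 194 mm wide, x -8 to 0 mm, top at z 95 mm. Frame plate behind it: x 50 to 58 mm, same width and height.
- gap (a point): Centre of the mouth of the gap between bracket and frame plate (fixture x 25, y 0, z 95 mm), axes as the fixture. The gap is 50 mm wide in x and, with the cover off, free over y -66 to +66 mm; its floor is 87 mm below. Sprung catches and housings sit at its ends, y +-75 to +-97 mm, 7 to 29 mm below the mouth.
- runner (a point): Top of the nut runner in front of the bracket, 87 mm above the bench: a white cylinder, 54 mm diameter, axis along the fixture's x at z 60 mm, x -155 to -55 mm; its socket turns the nut on the bracket's front face. It runs by itself all the time. Nothing to do there.
- cover: Loose white plastic clip-on cover, about 80 to 170 g. Origin: centre of the underside of its plate (66 x 158 x 5 mm, long along its y). Two legs at y +-72 mm reach 32 mm below the origin into the gap and snap under sprung catches. Seated, its origin lies at point gap, same yaw. It comes off straight up against about 10 N, free after 10 mm, legs clear of the gap after 35 mm.
- rib (a point): Top centre of the cover's grip rib, 39 mm above the cover's origin. The rib stands 34 mm high on the plate, 50 mm long along the cover's x and 14 mm thick along its y: pinch it from above.
- tray: Fixed empty open aluminium tray, 210 x 210 x 25 mm outside, 5 mm walls and floor, on the bench to the left or right of the fixture. Origin: centre of its underside; axes along its sides. The cover standing on its legs in it has its origin 37 mm above the tray's origin.
- bolt: Hexagonal steel bolt head in the gap, under the cover: 24 mm across flats, 27.7 mm across corners, 14 mm thick along the bolt axis (the fixture's x). Origin: head centre, at fixture x 17, y 0, z 60 mm; a 24 mm collar joins it to the bracket. Unheld it spins with the nut at some 0.6 rad/s. A 20 N grip across it along the fixture's y stops it at any angle (torque 0.1 N m).
- thread (a joint): Angle (rad) by which the nut has been driven along (turned relative to) the bolt. 0 at the start and unchanged while the bolt spins with the nut; grows at about 0.27 rad/s while the head is held still. A quarter turn is 1.57 rad, about 6 s of holding.
- bottle_a: Beyond the fixture, to the left. Loose serum bottle of glass with a gold cap, 40 mm diameter, 102 mm high, 110 g, origin at the centre of its foot; leave it standing where it is.
- bottle_b: Beyond the fixture, to the right. Loose serum bottle of glass with a gold cap, 40 mm diameter, 102 mm high, 110 g, origin at the centre of its foot; leave it standing where it is.
- bottle_c: On the round pan (25 mm above the bench) of the white bench scale that stands on the other side of the fixture from the tray. Loose serum bottle of glass with a gold cap, 40 mm diameter, 102 mm high, 110 g, origin at the centre of its foot; leave it standing where it is.
There are look-alikes about, which are no part of the job. What is meant by the cover is not blue or red, and is the smaller of those in its own colour.

How it is judged:
By the outcome, as a careful person would: the job done as asked, in the order asked, and still so for the second after the job is handed in, while the arm keeps its last pose, push and grip.
It also fails if it takes over 61 s, if anything falls off the work surface, if the arm or the gripper's body presses on something with over 40 N, if the wrist force passes 120 N, or if a joint passes its speed limit or range.

## Working session

There is one attempt and no reset: what is moved stays moved. The work goes in short steps, Python scripts to look and compute and a tool call to move; the robot and the scene stay as the last step left them, time stands still between calls to the robot, and variables do not carry over. Pictures are saved under pics/ and viewed, at most 10 in all, crops included, and the job is handed in when it is done.

Besides the shell and the picture viewer there is one more tool, called after "Request:" by a JSON object that holds its "fn" and its "kwargs", one argument or row to a line. step_arm: Moves the arm, as the interface text tells. Its arguments: {"type":"object","properties":{"travel":{"type":"array","items":{"type":"array","items":{"type":"number"}}},"dr":{"type":"array","items":{"type":"array","items":{"type":"number"}}},"grip":{"type":"array","items":{"type":"number"}},"grip_force":{"type":"number"}},"required":["travel","dr","grip"]}

```bash
mkdir -p pics; cat > h.py <<'E'
import numpy as np, cv2
from plant import bot
def f(c): return 240/np.tan(np.radians(c['fov_y'])/2)
def cloud(d,c):
    v,u=np.mgrid[0:480,0:640]; F=f(c)
    P=np.stack([(u-c['cx'])/F*d,(v-c['cy'])/F*d,d],-1)
    return (P-np.array(c['t']))@np.array(c['R'])
E
python3 - <<'E'
from h import *
s=bot.read_state(); print(s['t'],s['eef_pos'],s['tcp_rot'])
for n in ('top','scene'):
    c=bot.get_calibration(n); p,d=bot.grab_frame(n)
    print(n,{k:np.round(v,3).tolist() for k,v in c.items()})
    cv2.imwrite(f'pics/{n}1.png',p); np.save(f'{n}.npy',cloud(d,c)); np.save(f'{n}d.npy',d)
E
```

```text
0.0 [268.24632375 564.15454598 249.3865691 ] [-6.91313141e-01 -3.06441324e+00  1.85641457e-03]
top {'fov_y': 43.046, 'cx': 320.753, 'cy': 241.902, 'R': [[0.013, -1.0, -0.012], [-0.988, -0.011, -0.155], [0.155, 0.013, -0.988]], 't': [33.645, 556.267, 1414.634]}
scene {'fov_y': 48.35, 'cx': 320.068, 'cy': 231.958, 'R': [[0.123, 0.992, -0.0], [0.694, -0.086, -0.714], [-0.709, 0.088, -0.7]], 't': [-101.35, -306.388, 1768.359]}
```

View pics/top1.png

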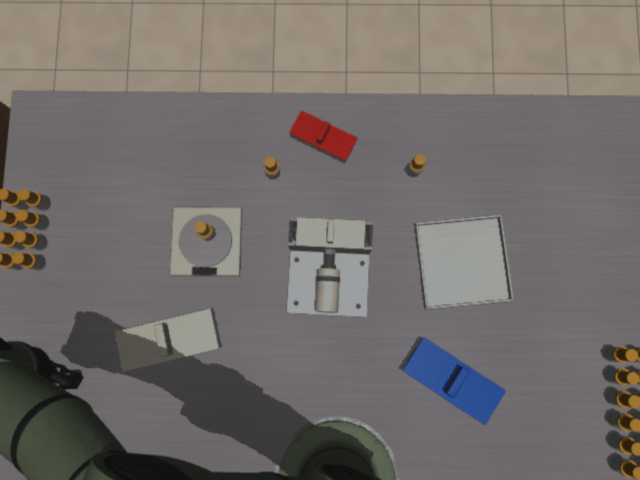

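View pics/scene1.png

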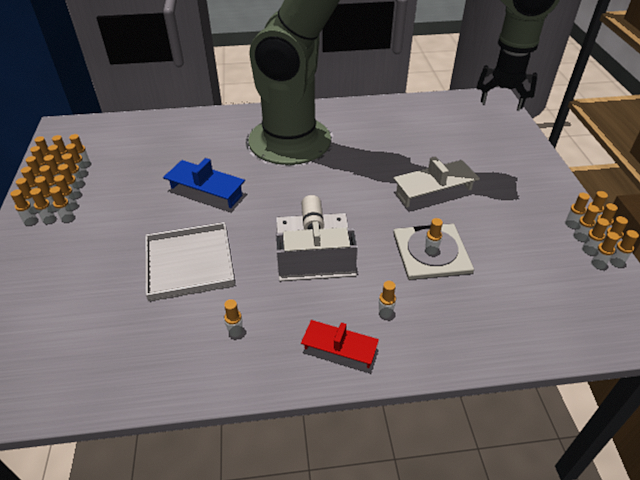

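The top view shows the seated white cover at about (331,233), with its rib at (330,231). The tray is at (463,262), the scale with bottle_c at (205,242), and bottles a and b at (271,166) and (417,163). Next I'll measure the cover and tray from depth.

```bash
python3 - <<'E'
from h import *
T=np.load('top.npy'); 
def rect(n,m):
    P=T[m]; r=cv2.minAreaRect(P[:,:2].astype(np.float32)); print(n,len(P),np.round(P.mean(0),1),'rect',np.round(r[0],1),np.round(r[1],1),round(r[2],2))
v,u=np.mgrid[0:480,0:640]
box=lambda a,b,c,d:(u>=a)&(u<=b)&(v>=c)&(v<=d)
z=T[...,2]
b=box(280,382,205,325)
rect('rib',b&(z>115)); rect('plate',b&(z>97)&(z<108)); rect('base',b&(z>5)&(z<13)); rect('all>90',b&(z>88))
b=box(405,525,205,320)
rect('tray',b&(z>14)&(z<40)); rect('floor',b&(z>3)&(z<12))
for n,bb in (('a',box(405,430,145,180)),('b',box(258,285,145,185)),('c',box(190,220,215,245))): rect(n,bb&(z>80))
E
```

```text
rib 193 [507.7  19.2 477.4] rect [461.9  17.6] [264.4  13.6] 0.56
plate 1715 [568.8  18.7 101.7] rect [569.6  18.4] [191.2  67.2] 87.54
base 3723 [471.7  19.5   8.7] rect [507.2  15. ] [295.6 252.9] 0.67
all>90 2440 [553.1  18.8 129.5] rect [466.5  22.6] [194.  273.3] 87.81
tray 1021 [ 521.5 -307.6   24.4] rect [ 522.2 -303.2] [220.7 212.2] 6.24
floor 7859 [ 515.8 -310.2    6.7] rect [ 516.9 -313.8] [285.6 299.6] 0.09
a 139 [ 728.9 -180.4  150. ] rect [545.4 -85.1] [ 26.4 480.6] 62.61
b 133 [722.7 157.6 142.7] rect [540.4  92.2] [445.  26.] 19.6
c 239 [569.2 307.1 126.7] rect [450.1 178.5] [395.3  36.5] 47.36
```

```bash
cat >> h.py <<'E'
from scipy.spatial.transform import Rotation as Ro
def go(p,yaw):
    "tool-frame travel & dr (deg) to reach TCP p, tool down with tool y at fixture-y (yaw deg)"
    s=bot.read_state(); R=Ro.from_rotvec(s['tcp_rot']); a=np.radians(yaw)
    best=None
    for k in (0,np.pi):
        y=np.array([-np.sin(a+k),np.cos(a+k),0]); z=np.array([0,0,-1.]); 
        Rt=Ro.from_matrix(np.stack([np.cross(y,z),y,z],1)); dr=np.degrees((R.inv()*Rt).as_rotvec())
        if best is None or np.linalg.norm(dr)<np.linalg.norm(best): best=dr
    print('t',round(s['t'],2),'travel',np.round(R.inv().apply(np.array(p)-s['eef_pos']),1),'dr',np.round(best,2),'q7',round(s['q'][6],2),'f',np.round(s['ft_force'],1),'pos',np.round(s['eef_pos'],1))
E
python3 - <<'E'
from h import *
T=np.load('top.npy'); z=T[...,2]
D=(abs(T[...,0]-569)<60)&(abs(T[...,1]-19)<120)
for n,m in (('rib',D&(z>120)&(z<145)),('plate',D&(z>97)&(z<106))):
    P=T[m]; r=cv2.minAreaRect(P[:,:2].astype(np.float32)); print(n,len(P),np.median(P,0).round(1),r)
go([569,18,250],-2.5)
E
```

```text
rib 142 [568.3  18.6 135. ] ((569.2673950195312, 18.613109588623047), (49.6375732421875, 13.558547973632812), 0.5568875074386597)
plate 1607 [567.8  20.5 101.3] ((569.5536499023438, 18.443626403808594), (191.21466064453125, 67.24197387695312), 87.54093933105469)
t 0.1 travel [-5.061e+02 -3.642e+02 -1.000e-01] dr [ -0.05  -0.   -22.93] q7 -0.11 f [ 0.1 -0.2 -0.3] pos [268.3 564.2 249.5]
```

Request:
{"fn": "step_arm", "kwargs": {
  "travel": [
    [-50,-36,0],
    [-101,-73,0],
    [-152,-109,0],
    [-202,-146,0],
    [-253,-182,0],
    [-304,-218,0],
    [-354,-255,0],
    [-405,-291,0],
    [-455,-328,0],
    [-506,-364,0],
    [-506,-364,0],
    [-506,-364,0]
  ],
  "dr": [
    [0,0,-2],
    [0,0,-4],
    [0,0,-6],
    [0,0,-9],
    [0,0,-11],
    [0,0,-13],
    [0,0,-16],
    [0,0,-18],
    [0,0,-21],
    [0,0,-23],
    [0,0,-23],
    [0,0,-23]
  ],
  "grip": [60,60,60,60,60,60,60,60,60,60,60,60]
}}

```text
t: 1.6
eef_pos: [568.7, 18.6, 249.6]
tcp_rot: [-0.067, -3.14, -0.0]
ft_force: [-0.3, 1.2, -1.4]
finger_gap: 0.701
finger_force: 0.0
```

```bash
python3 - <<'E'
from h import *
c=bot.get_calibration('wrist'); p,d=bot.grab_frame('wrist'); T=cloud(d,c); np.save('w1.npy',T)
cv2.imwrite('pics/w1.png',p); z=T[...,2]
D=(abs(T[...,0]-569)<60)&(abs(T[...,1]-19)<120)&(d>0)
for n,m in (('rib',D&(z>120)&(z<145)),('plate',D&(z>97)&(z<106))):
    P=T[m]; r=cv2.minAreaRect(P[:,:2].astype(np.float32)); print(n,len(P),np.median(P,0).round(1),r)
go([569,18.5,120],-2.5)
E
```

```text
rib 1810 [563.1  21.4 133.3] ((565.8977661132812, 21.21471405029297), (13.80300521850586, 49.931915283203125), 87.89234924316406)
plate 19027 [563.5  21.4  99.5] ((566.1890258789062, 21.354328155517578), (158.20631408691406, 66.46653747558594), 87.72294616699219)
t 1.65 travel [ -0.5  -0.9 129.7] dr [ 0.02 -0.04  0.12] q7 1.41 f [-1.1 -0.2  0.9] pos [568.6  19.4 249.7]
```

View pics/w1.png

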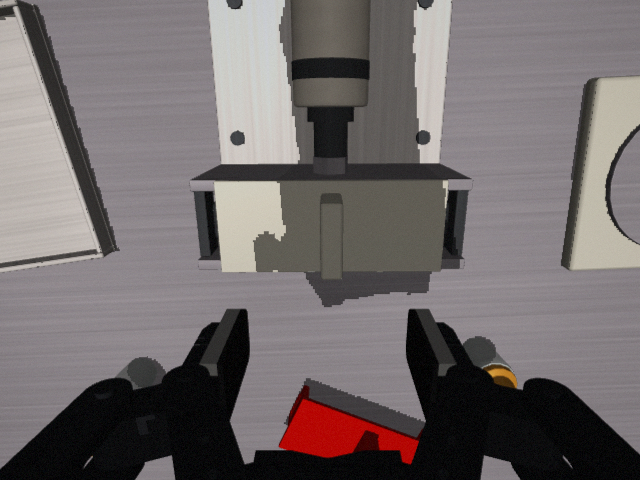

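The wrist view shows the cover plate at about (330,225), with its rib spanning (331,195) to (331,278). The fingers are aligned with it in yaw, so I'll descend and pinch the rib.

Request:
{"fn": "step_arm", "kwargs": {
  "travel": [
    [0,1,30],
    [0,1,65],
    [0,1,100],
    [0,1,120],
    [0,1,126],
    [0,1,126],
    [0,1,126],
    [0,1,126],
    [0,1,126],
    [0,1,126]
  ],
  "dr": [
    [0,0,0],
    [0,0,0],
    [0,0,0],
    [0,0,0],
    [0,0,0],
    [0,0,0],
    [0,0,0],
    [0,0,0],
    [0,0,0],
    [0,0,0]
  ],
  "grip": [60,60,60,60,60,5,5,5,5,5],
  "grip_force": 60
}}

```text
t: 2.9
eef_pos: [569.6, 19.8, 125.1]
tcp_rot: [0.066, 3.139, 0.001]
ft_force: [-0.6, 2.3, 7.6]
finger_gap: 0.151
finger_force: 59.1
```

Request:
{"fn": "step_arm", "kwargs": {
  "travel": [
    [0,0,-2],
    [0,0,-5],
    [0,0,-9],
    [0,0,-14],
    [0,0,-25],
    [0,0,-40],
    [0,0,-60],
    [0,0,-85],
    [0,0,-100],
    [0,0,-100]
  ],
  "dr": [
    [0,0,0],
    [0,0,0],
    [0,0,0],
    [0,0,0],
    [0,0,0],
    [0,0,0],
    [0,0,0],
    [0,0,0],
    [0,0,0],
    [0,0,0]
  ],
  "grip": [5,5,5,5,5,5,5,5,5,5]
}}

```text
t: 4.15
eef_pos: [569.5, 19.4, 225.2]
tcp_rot: [0.067, 3.139, 0.0]
ft_force: [0.1, 0.1, -1.7]
finger_gap: 0.151
finger_force: 59.8
```

```bash
python3 - <<'E'
from h import *
c=bot.get_calibration('wrist'); p,d=bot.grab_frame('wrist')
cv2.imwrite('pics/w2.png',p)
T=np.load('top.npy'); z=T[...,2]
m=(abs(T[...,0]-520)<130)&(abs(T[...,1]+308)<130)&(z>18)&(z<30); P=T[m]
print(cv2.minAreaRect(P[:,:2].astype(np.float32)))
go([520,-306,140],6.2-0); 
E
```

```text
((517.1484375, -303.7117614746094), (210.630615234375, 212.193603515625), 6.241311073303223)
t 4.2 travel [  35.3 -327.2   84.1] dr [-0.    0.03 -8.63] q7 1.41 f [-0.9 -0.1 -0.8] pos [569.1  19.4 224.2]
```

View pics/w2.png

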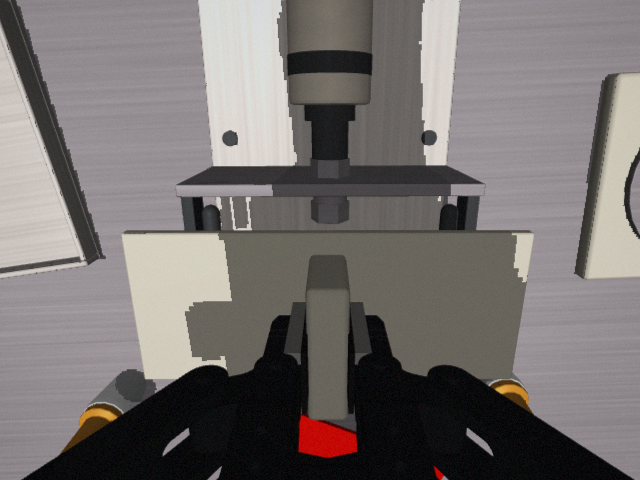

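The wrist view shows the cover hanging level in the fingers and clear of the gap. The bolt head is visible at (329,210). Now I'll carry the cover to the tray.

Request:
{"fn": "step_arm", "kwargs": {
  "travel": [
    [4,-36,0],
    [10,-90,0],
    [17,-145,0],
    [23,-200,0],
    [30,-255,0],
    [36,-300,20],
    [38,-325,60],
    [38,-325,100],
    [38,-325,130],
    [38,-325,145],
    [38,-325,150],
    [38,-325,150]
  ],
  "dr": [
    [0,0,-1],
    [0,0,-2],
    [0,0,-4],
    [0,0,-6],
    [0,0,-8],
    [0,0,-8.6],
    [0,0,-8.6],
    [0,0,-8.6],
    [0,0,-8.6],
    [0,0,-8.6],
    [0,0,-8.6],
    [0,0,-8.6]
  ],
  "grip": [5,5,5,5,5,5,5,5,5,5,5,5]
}}

```text
t: 5.7
eef_pos: [517.6, -303.7, 74.4]
tcp_rot: [-0.169, 3.137, -0.0]
ft_force: [0.0, 0.3, -1.6]
finger_gap: 0.152
finger_force: 59.9
```

Request:
{"fn": "step_arm", "kwargs": {
  "travel": [
    [0,0,2],
    [0,0,4],
    [0,0,6],
    [0,0,7],
    [0,0,7]
  ],
  "dr": [
    [0,0,0],
    [0,0,0],
    [0,0,0],
    [0,0,0],
    [0,0,0]
  ],
  "grip": [5,5,5,5,5]
}}

```text
t: 6.32
eef_pos: [517.4, -303.7, 67.1]
tcp_rot: [-0.169, 3.137, -0.0]
ft_force: [-0.7, 1.0, 1.3]
finger_gap: 0.153
finger_force: 60.2
```

Request:
{"fn": "step_arm", "kwargs": {
  "travel": [
    [0,0,0],
    [0,0,0],
    [0,0,0],
    [0,0,-15],
    [0,0,-45],
    [0,0,-100],
    [0,0,-150],
    [0,0,-160],
    [0,0,-160]
  ],
  "dr": [
    [0,0,0],
    [0,0,0],
    [0,0,0],
    [0,0,0],
    [0,0,0],
    [0,0,0],
    [0,0,0],
    [0,0,0],
    [0,0,0]
  ],
  "grip": [50,50,50,50,50,50,50,50,50]
}}

```text
t: 7.45
eef_pos: [517.4, -303.7, 227.9]
tcp_rot: [-0.169, 3.136, -0.001]
ft_force: [0.0, 0.4, -0.2]
finger_gap: 0.591
finger_force: 0.0
```

```bash
python3 - <<'E'
from h import *
p,d=bot.grab_frame('top'); c=bot.get_calibration('top'); cv2.imwrite('pics/t2.png',p[180:360,240:560].repeat(2,0).repeat(2,1))
T=cloud(d,c); z=T[...,2]; np.save('top2.npy',T)
D=(abs(T[...,0]-560)<60)&(abs(T[...,1]-19)<120)&(d>0)
m=D&(z>90)&(z<100); r=cv2.minAreaRect(T[m][:,:2].astype(np.float32)); print(r)
b=D&(abs(T[...,1]-19)<25)&(z>55)&(z<80)&(T[...,0]>545)
P=T[b]; print(len(P),P.min(0),P.max(0),np.median(P,0))
go([550,20,215],-2.3)
E
```

```text
((569.2111206054688, 18.803176879882812), (193.3375701904297, 67.62777709960938), 87.45116424560547)
139 [547.80378426  -4.96536693  56.04329027] [596.43847783  42.33118864  79.87172947] [562.58905951  18.63752581  70.72551166]
t 7.5 travel [-67.5 318.1  11.8] dr [ 0.01 -0.02  8.47] q7 2.14 f [ 0.4 -0.2 -0.6] pos [ 517.1 -303.5  226.8]
```

View pics/t2.png

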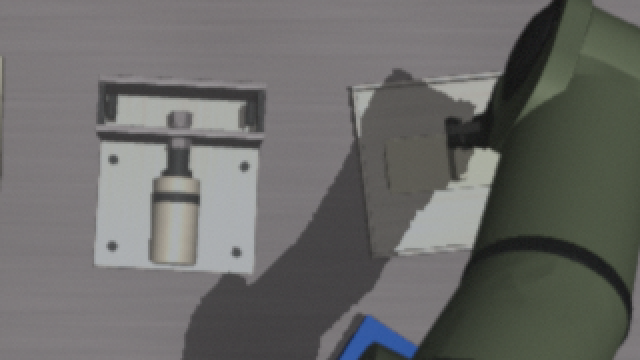

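The cropped top view shows the cover released in the tray at about (430,150), with the gap open and the bolt head at (180,118). I'll hover over the bolt and take one close look.

Request:
{"fn": "step_arm", "kwargs": {
  "travel": [
    [-10,45,0],
    [-22,100,0],
    [-34,160,0],
    [-46,220,0],
    [-60,280,4],
    [-78,318,10],
    [-80,318,12],
    [-80,318,12]
  ],
  "dr": [
    [0,0,1],
    [0,0,2],
    [0,0,4],
    [0,0,6],
    [0,0,8],
    [0,0,8.5],
    [0,0,8.5],
    [0,0,8.5]
  ],
  "grip": [50,50,50,50,50,50,50,50]
}}

```text
t: 8.5
eef_pos: [562.1, 20.4, 213.8]
tcp_rot: [-0.064, -3.139, 0.001]
ft_force: [0.5, -0.4, -0.8]
finger_gap: 0.586
finger_force: 0.0
```

```bash
python3 - <<'E'
from h import *
s=bot.read_state(); c=bot.get_calibration('wrist'); p,d=bot.grab_frame('wrist'); cv2.imwrite('pics/w3.png',p)
T=cloud(d,c); z=T[...,2]
D=(abs(T[...,0]-560)<70)&(abs(T[...,1]-19)<115)&(d>0)
m=D&(z>88)&(z<99); print(cv2.minAreaRect(T[m][:,:2].astype(np.float32)))
b=D&(abs(T[...,1]-19)<30)&(z>62)&(z<80)&(T[...,0]>548)
P=T[b]; print(len(P),np.percentile(P,[2,50,98],axis=0).round(1))
t=np.load('top.npy')
# cover in tray
q=(abs(T[...,0]-517)<60)&(abs(T[...,1]+304)<110)&(d>0)&(z>30); print('tray cov',q.sum())
go([563,20,62],-2.4)
E
```

```text
((566.2456665039062, 21.181724548339844), (194.1872100830078, 66.74093627929688), 87.79403686523438)
1694 [[548.8  -8.5  62.8]
 [565.1  21.1  70.3]
 [592.4  46.6  79.1]]
tray cov 15
t 8.55 travel [ -1.1   0.3 152.2] dr [-0.05 -0.09 -0.  ] q7 1.41 f [-0.4 -0.7  0.1] pos [562.2  19.8 214.2]
```

View pics/w3.png

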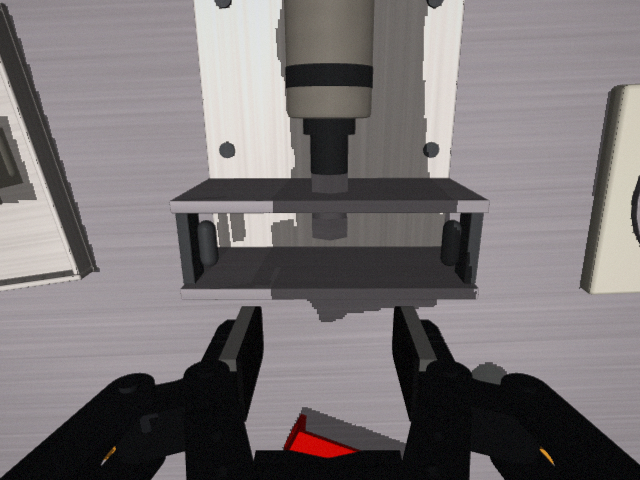

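The wrist view shows the open gap with the bolt head at (329,228), centred between the open fingers at (250,340) and (405,340). I'll descend into the gap.

Request:
{"fn": "step_arm", "kwargs": {
  "travel": [
    [-1,0,30],
    [-1,0,65],
    [-1,0,95],
    [-1,0,110],
    [-1,0,122],
    [-1,0,134],
    [-1,0,145],
    [-1,0,152],
    [-1,0,152]
  ],
  "dr": [
    [0,0,0],
    [0,0,0],
    [0,0,0],
    [0,0,0],
    [0,0,0],
    [0,0,0],
    [0,0,0],
    [0,0,0],
    [0,0,0]
  ],
  "grip": [50,50,50,50,50,50,50,50,50]
}}

```text
t: 9.68
eef_pos: [563.5, 21.0, 62.6]
tcp_rot: [-0.064, -3.14, 0.0]
ft_force: [0.6, -0.4, 0.6]
finger_gap: 0.587
finger_force: 0.0
```

Request:
{"fn": "step_arm", "kwargs": {
  "travel": [
    [0,0,1],
    [0,0,1],
    [0,0,1],
    [0,0,1],
    [0,0,1],
    [0,0,1],
    [0,0,1],
    [0,0,1],
    [0,0,1],
    [0,0,1],
    [0,0,1],
    [0,0,1]
  ],
  "dr": [
    [0,0,0],
    [0,0,0],
    [0,0,0],
    [0,0,0],
    [0,0,0],
    [0,0,0],
    [0,0,0],
    [0,0,0],
    [0,0,0],
    [0,0,0],
    [0,0,0],
    [0,0,0]
  ],
  "grip": [10,10,10,10,10,10,10,10,10,10,10,10],
  "grip_force": 50
}}

```text
t: 11.18
eef_pos: [564.0, 21.2, 62.4]
tcp_rot: [0.064, 3.14, 0.0]
ft_force: [-1.5, 1.0, 5.9]
finger_gap: 0.29
finger_force: 49.0
```

Request:
{"fn": "step_arm", "kwargs": {
  "travel": [
    [0,0,0],
    [0,0,0],
    [0,0,0],
    [0,0,0],
    [0,0,0],
    [0,0,0],
    [0,0,0],
    [0,0,0],
    [0,0,0],
    [0,0,0],
    [0,0,0],
    [0,0,0]
  ],
  "dr": [
    [0,0,0],
    [0,0,0],
    [0,0,0],
    [0,0,0],
    [0,0,0],
    [0,0,0],
    [0,0,0],
    [0,0,0],
    [0,0,0],
    [0,0,0],
    [0,0,0],
    [0,0,0]
  ],
  "grip": [10,10,10,10,10,10,10,10,10,10,10,10]
}}

```text
t: 12.68
eef_pos: [563.9, 21.2, 62.4]
tcp_rot: [0.064, 3.14, 0.0]
ft_force: [-1.0, 0.9, 6.6]
finger_gap: 0.291
finger_force: 49.0
```

```bash
python3 - <<'E'
from h import *
p,d=bot.grab_frame('wrist'); cv2.imwrite('pics/w4.png',p); s=bot.read_state(); print(s['finger_gap']*85.4,s['ft_force'],s['ft_torque'])
E
```

```text
24.759040511773566 [-0.85397567  1.38939841  6.9930094 ] [ 0.39909127  0.25135501 -0.01913129]
```

View pics/w4.png

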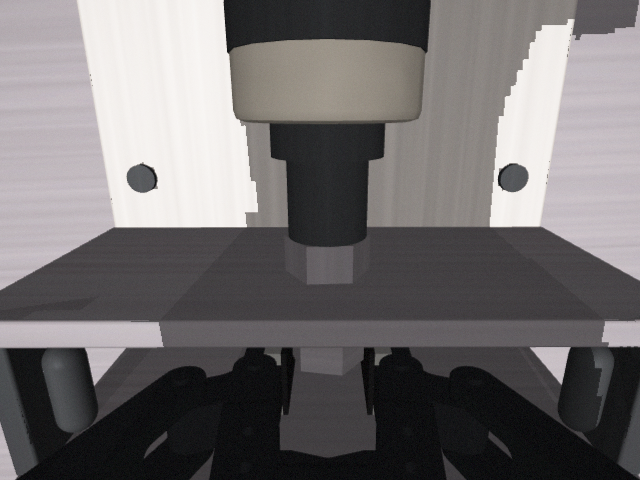

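The wrist view shows the bolt head at (327,360) between both pads, and the opening holds steady at 24.8 mm, so the flats are gripped. I'll keep holding.

Request:
{"fn": "step_arm", "kwargs": {
  "travel": [
    [0,0,0],
    [0,0,0],
    [0,0,0],
    [0,0,0],
    [0,0,0],
    [0,0,0],
    [0,0,0],
    [0,0,0],
    [0,0,0],
    [0,0,0],
    [0,0,0],
    [0,0,0]
  ],
  "dr": [
    [0,0,0],
    [0,0,0],
    [0,0,0],
    [0,0,0],
    [0,0,0],
    [0,0,0],
    [0,0,0],
    [0,0,0],
    [0,0,0],
    [0,0,0],
    [0,0,0],
    [0,0,0]
  ],
  "grip": [10,10,10,10,10,10,10,10,10,10,10,10]
}}

```text
t: 14.22
eef_pos: [564.0, 21.2, 62.4]
tcp_rot: [0.064, 3.14, 0.0]
ft_force: [-1.5, 1.2, 6.1]
finger_gap: 0.287
finger_force: 49.0
```

Request:
{"fn": "step_arm", "kwargs": {
  "travel": [
    [0,0,0],
    [0,0,0],
    [0,0,0],
    [0,0,0],
    [0,0,0],
    [0,0,0],
    [0,0,0],
    [0,0,0],
    [0,0,0],
    [0,0,0],
    [0,0,0],
    [0,0,0]
  ],
  "dr": [
    [0,0,0],
    [0,0,0],
    [0,0,0],
    [0,0,0],
    [0,0,0],
    [0,0,0],
    [0,0,0],
    [0,0,0],
    [0,0,0],
    [0,0,0],
    [0,0,0],
    [0,0,0]
  ],
  "grip": [10,10,10,10,10,10,10,10,10,10,10,10]
}}

```text
t: 15.72
eef_pos: [563.9, 21.2, 62.4]
tcp_rot: [0.064, 3.14, 0.0]
ft_force: [-1.1, 1.6, 6.7]
finger_gap: 0.291
finger_force: 49.0
```

Request:
{"fn": "step_arm", "kwargs": {
  "travel": [
    [0,0,0],
    [0,0,0],
    [0,0,0],
    [0,0,0],
    [0,0,0],
    [0,0,0],
    [0,0,0],
    [0,0,0],
    [0,0,0],
    [0,0,0],
    [0,0,0],
    [0,0,0]
  ],
  "dr": [
    [0,0,0],
    [0,0,0],
    [0,0,0],
    [0,0,0],
    [0,0,0],
    [0,0,0],
    [0,0,0],
    [0,0,0],
    [0,0,0],
    [0,0,0],
    [0,0,0],
    [0,0,0]
  ],
  "grip": [10,10,10,10,10,10,10,10,10,10,10,10]
}}

```text
t: 17.23
eef_pos: [563.9, 21.2, 62.4]
tcp_rot: [0.064, 3.14, 0.0]
ft_force: [-1.4, 1.5, 6.4]
finger_gap: 0.289
finger_force: 49.0
```

Request:
{"fn": "step_arm", "kwargs": {
  "travel": [
    [0,0,0],
    [0,0,0],
    [0,0,0],
    [0,0,0],
    [0,0,0],
    [0,0,0],
    [0,0,0],
    [0,0,0],
    [0,0,0],
    [0,0,0],
    [0,0,0],
    [0,0,0]
  ],
  "dr": [
    [0,0,0],
    [0,0,0],
    [0,0,0],
    [0,0,0],
    [0,0,0],
    [0,0,0],
    [0,0,0],
    [0,0,0],
    [0,0,0],
    [0,0,0],
    [0,0,0],
    [0,0,0]
  ],
  "grip": [10,10,10,10,10,10,10,10,10,10,10,10]
}}

```text
t: 18.73
eef_pos: [563.9, 21.2, 62.4]
tcp_rot: [0.064, 3.14, 0.0]
ft_force: [-2.1, 1.3, 5.7]
finger_gap: 0.292
finger_force: 49.0
```

Request:
{"fn": "step_arm", "kwargs": {
  "travel": [
    [0,0,0],
    [0,0,0],
    [0,0,0],
    [0,0,0],
    [0,0,0],
    [0,0,0],
    [0,0,0],
    [0,0,0],
    [0,0,0],
    [0,0,0],
    [0,0,0],
    [0,0,0]
  ],
  "dr": [
    [0,0,0],
    [0,0,0],
    [0,0,0],
    [0,0,0],
    [0,0,0],
    [0,0,0],
    [0,0,0],
    [0,0,0],
    [0,0,0],
    [0,0,0],
    [0,0,0],
    [0,0,0]
  ],
  "grip": [10,10,10,10,10,10,10,10,10,10,10,10]
}}

```text
t: 20.23
eef_pos: [563.9, 21.2, 62.4]
tcp_rot: [0.064, 3.14, 0.0]
ft_force: [-1.2, 0.7, 6.4]
finger_gap: 0.29
finger_force: 49.0
```

```bash
python3 - <<'E'
from h import *
a=cv2.imread('pics/w4.png'); p,_=bot.grab_frame('wrist'); t,_=bot.grab_frame('scene')
cv2.imwrite('pics/end.png',np.vstack([np.hstack([a[220:400,230:430],p[220:400,230:430]]).repeat(2,0).repeat(2,1)[:, :640], t[150:370,:640]]))
E
```

```text
(no output)
```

View pics/end.png

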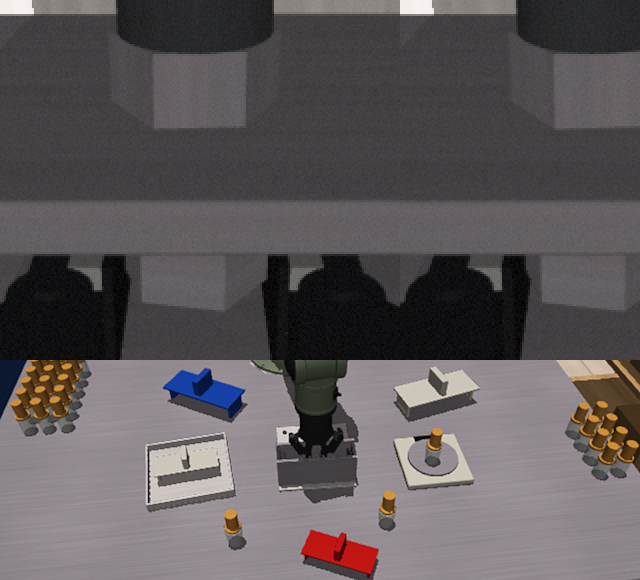

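The composite shows the bolt head unchanged, the cover standing in the tray at (185,462) and all three bottles upright. The nut looks the same in both frames, but 7.5 s is about two hex faces at this rate. I'll check at a different interval while holding a little longer.

Request:
{"fn": "step_arm", "kwargs": {
  "travel": [
    [0,0,0],
    [0,0,0],
    [0,0,0],
    [0,0,0],
    [0,0,0],
    [0,0,0],
    [0,0,0],
    [0,0,0],
    [0,0,0],
    [0,0,0],
    [0,0,0],
    [0,0,0]
  ],
  "dr": [
    [0,0,0],
    [0,0,0],
    [0,0,0],
    [0,0,0],
    [0,0,0],
    [0,0,0],
    [0,0,0],
    [0,0,0],
    [0,0,0],
    [0,0,0],
    [0,0,0],
    [0,0,0]
  ],
  "grip": [10,10,10,10,10,10,10,10,10,10,10,10]
}}

```text
t: 21.82
eef_pos: [563.9, 21.2, 62.4]
tcp_rot: [0.064, 3.14, 0.0]
ft_force: [-0.8, 0.6, 6.3]
finger_gap: 0.289
finger_force: 49.0
```

```bash
python3 - <<'E'
from h import *
a=cv2.imread('pics/w4.png'); p,_=bot.grab_frame('wrist')
cv2.imwrite('pics/nut.png',np.hstack([a[220:400,250:400],p[220:400,250:400]]).repeat(2,0).repeat(2,1))
E
```

```text
(no output)
```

View pics/nut.png

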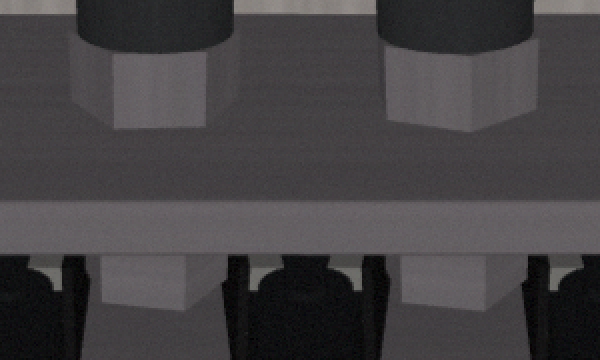

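The nut (top) has turned between the two frames, while the bolt head (bottom) has stayed still. It has been held for about 11 s, so I'm handing in the job.

```bash
python3 -c "
from plant import bot
print(bot.close_job())"
```

```text
the job is handed in; nothing more can be done
None
```

The cover stands released in the tray, and the gripper still holds the bolt head still. It was held about 11 s while the nut ran on, an estimated 2.8 rad at the stated rate against the 1.57 needed. The bottles were left as they were, and the job was handed in at about 22 s.

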